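# Set the slot punch in the punch guide with its index arm in the fork

### The arm

A 7-joint arm with a two-finger parallel gripper is mounted at the origin on a cart in front of the work surface, level with it; the furniture and walls round the work are solid. World frame = base frame: x ahead of the robot, y to its left, z up, the work surface at z = 0. Lengths are in m, angles in rad, forces in N, time in s.
With the tool pointing down it reaches from about 0.425 to 0.875 m from the base axis. Payload 4.7 kg.
Tool frame: the origin (TCP) lies where the fingers leave the gripper's body, on its centre line; the fingertips stand 70 mm ahead of it and the grasp point (between the pads) lies 51 mm ahead of it; z points along the fingers, y is the line along which they close (so a half turn about z gives the same grasp; the last joint's range is limited). The gripper opens to 87 mm and grips with 3 to 60 N. Pads are 19 mm wide; open, the fingers measure 117 mm over their backs; the gripper's body (75 mm by 190 mm) begins 51 mm behind the grasp point.
Start: joints at [1.183, 0.321, -0.07, 1.45, 0.023, 1.371, -0.057], TCP at [0.254, -0.598, 0.292] pointing down, gripper open.
Joint ranges: [-2.86, 2.86], [-0.3, 2.09], [-1.38, 1.24], [0.06, 2.45], [-1.56, 4.7], [0.09, 2.05], [-2.69, 2.69]. Speed limits (rad/s): [2.57, 2.57, 3.14, 3.14, 3.14, 3.14, 3.14].

### API

Orientations are given as a rotation vector (axis times angle).
In Python, from bench import ctrl gives the robot as it stands.
- The arm moves only by the tool drive_tool, never from a script. Its argument "motion" is a list of rows, each a list of 3 entries, a list of its own where there are three numbers: the shift along the tool's x, y, z in cm, then the turn, a rotation vector about the tool's x, y, z in degrees, then the opening, from -1 (shut) to 1 (fully open). In form: [[[x, y, z], [ax, ay, az], claw], ...]. A call has 1 to 12 rows; each row shifts and turns the commanded pose from where the row before left it, along the tool's axes as they then stand; what a row does not reach is not made up. A row lasts 1/8 s, in which the tool goes at most 62.5 mm and 10.7 degrees, less where a joint would pass 70% of its speed; a pose out of reach is approached as far as the arm can. A call with a gripper value outside its range is refused whole. The fingers move at their own pace and stop on an object; "force" is the grip in N (left out, the last holds). Time passes only in rows, so rows that do not move let the fingers close. It gives the time, the measured TCP pose, the force, the opening and the grip force at its end, in the units of the state.
- ctrl.get_state(): the state, without advancing time (a new reading comes with each control period).
- ctrl.get_image(name): name is "side" or "top" or "wrist"; returns the picture (420x560x3 uint8, red, green, blue); there is no depth.
- ctrl.calibration(name): a dict with "K" (3x3 intrinsics, pixels), "origin" and "attitude" of the camera in the world; the wrist camera has in their place "tool_from_camera" (4x4, takes a point from camera to tool coordinates, whose origin is the TCP and whose axes are the flange's). Camera axes: x right, y up, looking along -z (the intrinsics and any distortion apply to the point x, -y, -z); pixel columns grow to the right and rows downward; lengths in m; the calibration is good to about 2 mm. A picture is of the moment at which its call begins: read the wrist's pose just before it. calibration takes no time and is no camera call.
- ctrl.close_job(): hands the job in; it is judged then, once.
The state is a dict: "time": time; "joint_positions": joint angles; "qd": joint speeds; "joint_torque": joint torques, N m; "position": TCP position; "tool_rot": TCP orientation; "ft_force": force on the tool from outside, world axes, zero at the start; "torque": the same for the moment, N m; "grip_width": opening from 0.0 (shut) to 1.0 (fully open); "grip_force": force on a finger pad.
Only numpy, scipy, OpenCV 4.12 (cv2) and the standard library are available. Lean on these libraries where they do the work, as an engineer would, in place of code of your own. Each camera call takes 0.05 s, during which the arm holds its last target. There are 200 camera calls.

### The job

Set up the punch guide for cutting buckle slots: swing its keeper open, take the slot punch (the one with an index arm sticking out of its side) from the sloping rack and stand it upright in the guide's bore, turned so that the arm drops into the fork above the white witness line and the foot stands on the cutting pad. Then swing the keeper fully shut over the arm and let go. Leave the other punches in the rack and do not disturb the thread cone and the dye bottle.

Things in the scene. Friction and masses are not known exactly. Their poses are not given: they have to be found in the camera images.
- slot_punch: The loose slot punch, steel, 0.35 kg: round shank 24 mm in diameter, 150 mm long, collar 33 mm across with one square arm on its side. Origin: centre of its foot; z up the shank to the flat head. Lowest 18 mm: oblong blade, 8 mm in x, 22 in y, then a taper to z = 27. Plain shank to grip from z = 72 to 150 mm. Starts leaning in one of the rack's three holes, foot on its bottom, arm any way round
- index_arm (a point): A point inside the slot punch's index arm, 41 mm from the shank's axis along the punch's own -x, 64 mm above its foot. The arm is 10 mm wide, points along the punch's -x, ends 46 mm from the axis and, like the collar, lies 59 to 69 mm above the foot
- round_punch: The all-steel round punch in the rack, no arm: shank 24 mm in diameter, mushroom head 32 mm across, 135 mm long. Origin: centre of its foot, z along its shank to the head. To be left in its hole
- hafted_punch: The punch with a turned wooden haft (33 mm across) and a brass ferrule, no arm: 144 mm long, shank 24 mm in diameter. Origin: centre of its foot, z along its shank to the haft's end. To be left in its hole
- punch_rack: Fixed wooden rack, 230 mm wide, its drilled block on a slope, at the left or the right. z: axis of the holes, leaning 30 degrees from vertical, top towards the rack's front (the robot); punches are drawn out along it. y: along the row, level. Origin: centre of the block's underside. Holes 25.5 mm across at y = -72, 0, 72 mm, bottoms at z = 12 mm, block top at z = 64 mm, block 60 mm in x
- punch_guide: Fixed steel punch guide, base 166 x 124 mm, white cutting pad, column at the back (+x), at the left or the right. Origin: on the bore's axis at table height, z up; its front, with fork and white witness line, faces its own -x. Head plate z = 62 to 82 mm with an upright bore 27 mm across
- guide_fork (a point): Middle of the fork's slot, at x = -36, y = 0, z = 89 mm of the guide. The slot is 14 mm wide between two cheeks, runs along the guide's x, open at both ends and at the top (z = 96 mm, widened there to about 22 mm by chamfers). Cheeks: x = -22 to -50 mm. With the punch home its arm lies here pointing to the guide's -x, 83 to 93 mm above the table
- guide_seat (a point): Centre of the cutting pad's top on the bore's axis, 24 mm above the table
- keeper (a joint): Keeper, a flat bar 14 mm wide on the fork (97.5 to 103.5 mm above the table), turning about an upright pin at the guide's x = -38, y = 22 mm. 0 rad: shut, the bar across the slot, pointing to the guide's -y. Grows as the free end swings to the front (the guide's -x), up to 1.6 rad; the arm's way down is clear from 0.95 rad. Moves lightly, stays where left. Starts at 0 to 0.2 rad
- keeper_knob (a point): Middle of the keeper's upright round black knob, 16 mm across and 30 mm tall (103 to 133 mm above the table), at the bar's free end 82 mm from the pivot pin
- thread_cone: Loose cone of ecru thread, 62 mm across, 98 mm tall, origin under its centre
- dye_bottle: Loose brown dye bottle, 38 mm across, 95 mm tall, origin under its centre

How it is judged:
By the outcome, as a careful person would: the job done as asked, in the order asked, and still so for the second after the job is handed in, with the robot touching nothing.
It also fails if it takes over 61 s, if anything falls off the work surface, if the arm or the gripper's body presses on something with over 40 N, if the wrist force passes 120 N, or if a joint passes its speed limit or range.

## Working session

There is one attempt and no reset: what is moved stays moved. The work goes in short steps, Python scripts to look and compute and a tool call to move; the robot and the scene stay as the last step left them, time stands still between calls to the robot, and variables do not carry over. Pictures are saved under pics/ and viewed, at most 12 in all, crops included, and the job is handed in when it is done.

Besides the shell and the picture viewer there is one more tool, called after "Call:" by a JSON object that holds its "fn" and its "kwargs", one argument or row to a line. drive_tool: Moves the arm, as the interface text tells. Its arguments: {"type":"object","properties":{"motion":{"type":"array","items":{"type":"array"}},"force":{"type":"number"}},"required":["motion"]}

```bash
mkdir -p pics; ls
python3 - <<'E'
from bench import ctrl
import cv2
print(ctrl.get_state())
for n in("side","top","wrist"):
    print(n,ctrl.calibration(n))
s=ctrl.get_image("side");t=ctrl.get_image("top")
cv2.imwrite("pics/side.png",s[:,:,::-1]);cv2.imwrite("pics/top.png",t[:,:,::-1])
E
```

```text
pics
{'time': 0.0, 'joint_positions': array([ 1.18309496,  0.32182563, -0.07010291,  1.45165628,  0.02261751,
        1.37079436, -0.05690881]), 'qd': array([-0.00103431,  0.0002274 ,  0.00043738, -0.00064614, -0.00034191,
       -0.0008457 ,  0.00133613]), 'joint_torque': array([-2.57526281e-04, -4.91283524e+01, -4.03586794e-01, -3.12527597e+01,
       -6.36811322e-02,  4.37008752e-02,  1.95080474e-04]), 'position': array([ 0.25400418, -0.59786706,  0.29116922]), 'tool_rot': array([-3.07659689e+00, -6.26609933e-01,  7.60369588e-04]), 'ft_force': array([-1.06959731, -0.41771192,  1.2803795 ]), 'torque': array([-0.01682054, -0.01443498, -0.01060896]), 'grip_force': 0.0, 'grip_width': 0.9957625312067723}
side {'K': array([[540.80636411,   0.        , 286.94007789],
       [  0.        , 540.80636411, 206.162372  ],
       [  0.        ,   0.        ,   1.        ]]), 'origin': array([0.04074078, 0.7717318 , 0.80507991]), 'attitude': array([ 0.34918035, -1.15876204, -2.34622635])}
top {'K': array([[383.61655956,   0.        , 279.60771893],
       [  0.        , 383.61655956, 214.20850404],
       [  0.        ,   0.        ,   1.        ]]), 'origin': array([ 0.4186792 , -0.01332622,  0.99186095]), 'attitude': array([ 0.15312221, -0.09999255, -1.57423551])}
wrist {'K': array([[296.88691466,   0.        , 279.38520435],
       [  0.        , 296.88691466, 206.66435163],
       [  0.        ,   0.        ,   1.        ]]), 'tool_from_camera': array([[ 2.44585258e-04,  9.54823108e-01,  2.97174650e-01,
         8.20657836e-02],
       [ 9.99999957e-01, -1.85425264e-04, -2.27263399e-04,
         4.06416657e-04],
       [-1.61892657e-04,  2.97174692e-01, -9.54823112e-01,
        -9.12140240e-02],
       [ 0.00000000e+00,  0.00000000e+00,  0.00000000e+00,
         1.00000000e+00]])}
```

View pics/side.png

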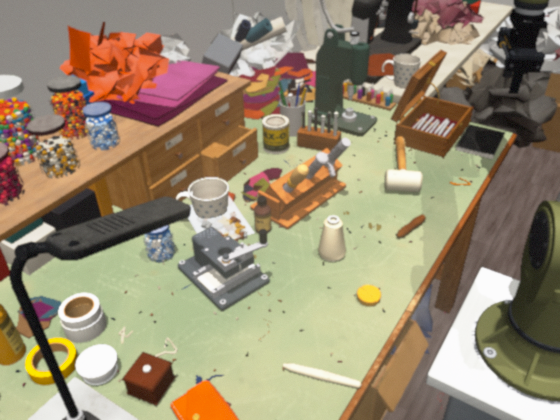

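View pics/top.png

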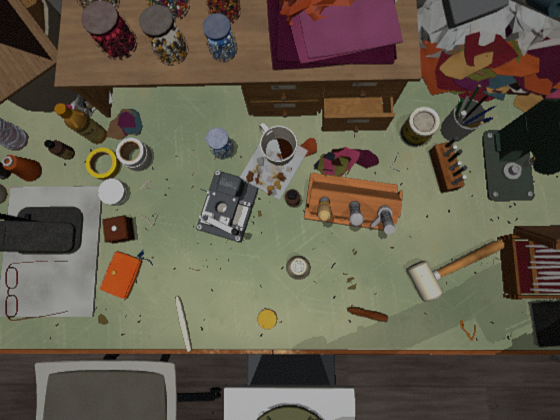

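Side view: guide at about (225,265), rack at (305,185), cone at (332,240), dye bottle at (262,218). Top view: guide (228,205), rack (355,202), cone (298,267), bottle (293,198). Next, a closer look at the guide and the rack.

Run:
```python
import cv2,numpy as np
t=cv2.imread("pics/top.png");s=cv2.imread("pics/side.png")
c=lambda im,x,y,w,h:cv2.resize(im[y:y+h,x:x+w],(400,300),interpolation=cv2.INTER_CUBIC)
cv2.imwrite("pics/m1.png",np.vstack([np.hstack([c(t,185,160,100,75*1),c(t,300,165,112,84)]),np.hstack([c(s,170,205,112,84),c(s,250,130,112,84)])]))
```

```text
(no output)
```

View pics/m1.png

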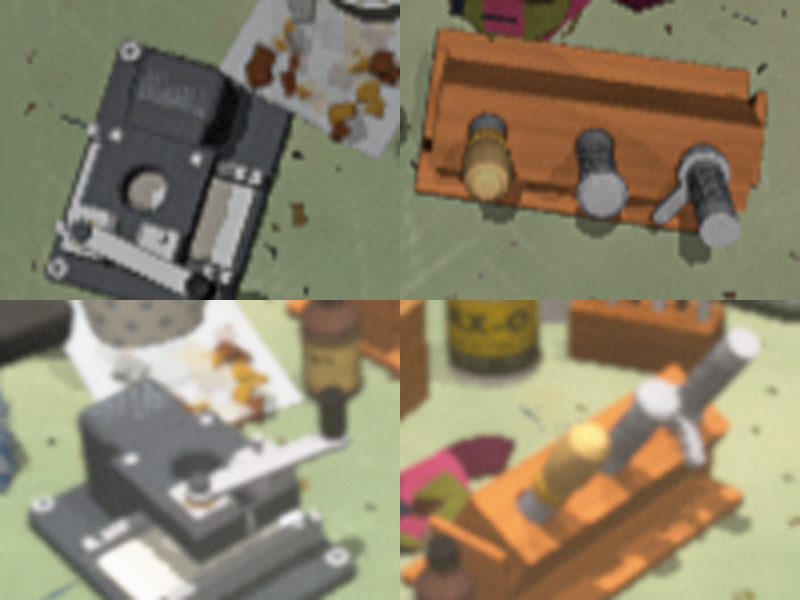

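Crop (guide ×4 from (185,160); the rest ×3.57): the slot punch is in the right-hand hole, its head at top-px (390,229) / side-px (346,143), arm tip at top (373,225) / side (333,173). Guide bore at top (222,207), pivot (205,218), knob (235,231).

```bash
cat > h.py <<'E'
from bench import ctrl
import numpy as np, cv2
from scipy.spatial.transform import Rotation as R
def cam(n,st=None):
    c=ctrl.calibration(n)
    if n!="wrist": return c["K"],R.from_rotvec(c["attitude"]).as_matrix(),c["origin"]
    T=c["tool_from_camera"];M=R.from_rotvec(st["tool_rot"]).as_matrix()
    return c["K"],M@T[:3,:3],M@T[:3,3]+st["position"]
def ray(C,u,v):
    K,A,o=C;d=A@np.array([(u-K[0,2])/K[0,0],-(v-K[1,2])/K[1,1],-1]);return o,d/np.linalg.norm(d)
def onz(C,u,v,z):
    o,d=ray(C,u,v);return o+d*(z-o[2])/d[2]
def onpl(C,u,v,p,n):
    o,d=ray(C,u,v);return o+d*(np.dot(np.subtract(p,o),n)/np.dot(d,n))
def tri(*r):
    A=sum(np.eye(3)-np.outer(d,d) for o,d in r);b=sum((np.eye(3)-np.outer(d,d))@o for o,d in r)
    p=np.linalg.solve(A,b);return p,[np.linalg.norm(np.cross(p-o,d))*1e3 for o,d in r]
def proj(C,p):
    K,A,o=C;q=A.T@(np.asarray(p)-o);return K[0,2]-K[0,0]*q[0]/q[2],K[1,2]+K[1,1]*q[1]/q[2]
E
python3 - <<'E'
from h import *
np.set_printoptions(precision=4,suppress=True)
T=cam("top");S=cam("side")
f=lambda x,y:(300+(x-400)/3.571,165+y/3.571)
g=lambda x,y:(250+(x-400)/3.571,130+(y-300)/3.571)
for n,a,b in[("haft",(489,185),(590,443)),("round",(602,195),(660,398)),("slot",(720,230),(743,345)),("arm",(662,215),(697,455))]:
    print(n,*tri(ray(T,*f(*a)),ray(S,*g(*b))))
gt=lambda x,y:(185+x/4,160+y/4)
gs=lambda x,y:(170+x/3.571,205+(y-300)/3.571)
print("bore",onz(T,*gt(148,187),.082),onz(S,*gs(200,467),.082))
print("piv",onz(T,*gt(80,232),.105),onz(S,*gs(200,485),.105))
print("knob",onz(T,*gt(200,283),.133),onz(S,*gs(333,395),.133))
print("cone",onz(T,298,267,.098),"bottle",onz(T,293,198,.095))
for p in[(435,190),(430,30),(750,72),(745,235)]:print("rackcorner",onz(T,*f(*p),.02))
E
```

```text
haft [ 0.5498 -0.0855  0.1463] [np.float64(0.559248699367433), np.float64(0.5592486993673124)]
round [ 0.5418 -0.1562  0.1439] [np.float64(0.9571977308554864), np.float64(0.9571977308554946)]
slot [ 0.5181 -0.2247  0.1558] [np.float64(0.6430299981444315), np.float64(0.6430299981443718)]
arm [ 0.5389 -0.2077  0.0716] [np.float64(0.4444227307904755), np.float64(0.4444227307904692)]
bore [0.5864 0.1568 0.082 ] [0.579  0.1638 0.082 ]
piv [0.5556 0.1923 0.105 ] [0.5531 0.1945 0.105 ]
knob [0.5214 0.1166 0.133 ] [0.5152 0.1225 0.133 ]
cone [ 0.4402 -0.0253  0.098 ] bottle [ 0.6033 -0.0154  0.095 ]
rackcorner [ 0.5656 -0.058   0.02  ]
rackcorner [ 0.6837 -0.0563  0.02  ]
rackcorner [ 0.6493 -0.2858  0.02  ]
rackcorner [ 0.5313 -0.276   0.02  ]
```

Call:
{"fn": "drive_tool", "kwargs": {
  "motion": [
    [[3.8, -4, 0], [0, 0, 0], 1],
    [[3.8, -4, 0], [0, 0, 0], 1],
    [[3.8, -4, 0], [0, 0, 0], 1],
    [[3.8, -4, 0], [0, 0, 0], 1],
    [[3.8, -4, 0], [0, 0, 0], 1],
    [[3.8, -4, 0], [0, 0, 0], 1],
    [[3.8, -4, 0], [0, 0, 0], 1],
    [[3.8, -4, 0], [0, 0, 0], 1],
    [[3.8, -4, 0], [0, 0, 0], 1],
    [[3.8, -4, 0], [0, 0, 0], 1],
    [[3.8, -4, 0], [0, 0, 0], 1],
    [[3.8, -4, 0], [0, 0, 0], 1]
  ]
}}

```text
time: 1.6
position: [0.4863, 0.0234, 0.2921]
tool_rot: [3.078, 0.626, 0.0]
ft_force: [1.0, -0.6, -0.9]
grip_width: 0.998
grip_force: 0.0
```

Call:
{"fn": "drive_tool", "kwargs": {
  "motion": [
    [[3.8, -4, 0], [0, 0, 0], 0],
    [[3.8, -4, 0], [0, 0, 0], 0],
    [[0, 0, 0], [0, 0, 0], 0],
    [[0, 0, 0], [0, 0, 0], 0]
  ]
}}

```text
time: 2.1
position: [0.5245, 0.1245, 0.2916]
tool_rot: [3.078, 0.627, -0.002]
ft_force: [0.3, -0.6, 0.3]
grip_width: 0.629
grip_force: 0.0
```

Run:
```python
from h import *
import pickle
st=ctrl.get_state();im=ctrl.get_image("wrist")
pickle.dump((st,im),open("w1.pkl","wb"))
print(st["position"],st["tool_rot"],st["joint_positions"])
cv2.imwrite("pics/w1.png",cv2.resize(im[:,:,::-1],(800,600),interpolation=cv2.INTER_CUBIC))
```

```text
[0.5245363  0.124542   0.29159916] [ 3.07793966e+00  6.26867519e-01 -2.32269637e-03] [ 0.45585821  0.15033796 -0.80426655  1.7041673   0.11142375  1.33568826
 -1.5379265 ]
```

View pics/w1.png

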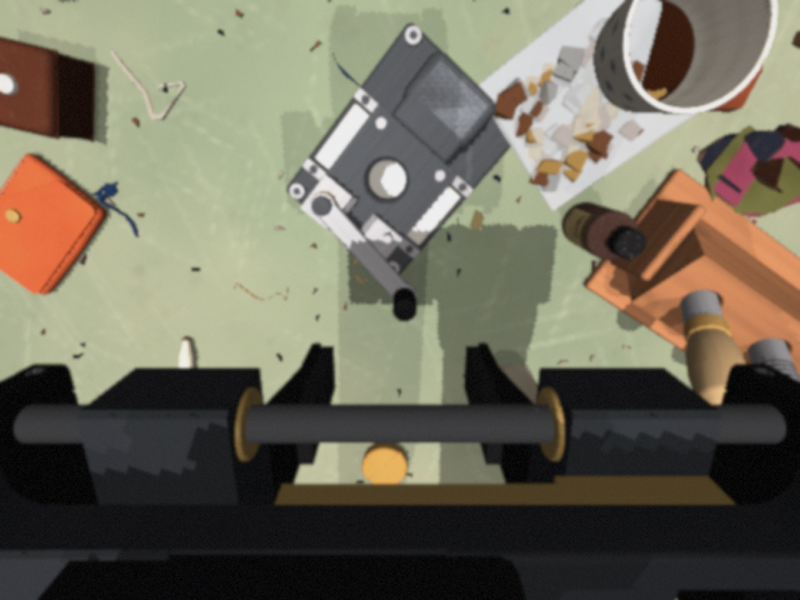

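Wrist view (×10/7): bore rim centre (387,179), pivot (322,205), knob (404,304), base bolts at (413,35) and (297,190). The keeper is nearly shut.

Run:
```python
from h import *
import pickle
np.set_printoptions(precision=4,suppress=True)
st,im=pickle.load(open("w1.pkl","rb"));W=cam("wrist",st);k=.7
for n,u,v,z in[("bore",387,179,.082),("piv",322,205,.106),("knob",404,300,.133),("b1",413,35,.01),("b2",297,190,.01),("screwL",380,124,.083),("screwR",440,176,.083)]:
    print(n,onz(W,u*k,v*k,z))
b=onz(W,387*k,179*k,.082);p=onz(W,322*k,205*k,.106);kn=onz(W,404*k,300*k,.133)
d=p-b;yaw=np.degrees(np.arctan2(d[1],d[0])-np.arctan2(22,-38));print("yaw",yaw,np.hypot(*d[:2]))
d=kn-p;print("bar az",np.degrees(np.arctan2(d[1],d[0])),np.hypot(*d[:2]))
```

```text
bore [0.5872 0.1597 0.082 ]
piv [0.5571 0.1916 0.106 ]
knob [0.5268 0.1217 0.133 ]
b1 [0.6911 0.1831 0.01  ]
b2 [0.5456 0.2277 0.01  ]
screwL [0.6177 0.1773 0.083 ]
screwR [0.6032 0.1272 0.083 ]
yaw -16.59050886122063 0.04386386922009521
bar az -113.45477407181227 0.07616388245460719
```

Call:
{"fn": "drive_tool", "kwargs": {
  "motion": [
    [[-0.4, 0.6, 4], [0, 0, 0], 0],
    [[0, 0, 4], [0, 0, 0], 0],
    [[0, 0, 3.2], [0, 0, 0], 0],
    [[0, 0, 0], [0, 0, 0], -1],
    [[0, 0, 0], [0, 0, 0], -1],
    [[0, 0, 0], [0, 0, 0], -1],
    [[0, 0, 0], [0, 0, 0], -1]
  ],
  "force": 5
}}

```text
time: 3.02
position: [0.5244, 0.1187, 0.1817]
tool_rot: [-3.078, -0.627, -0.005]
ft_force: [0.7, 1.0, 2.7]
grip_width: 0.176
grip_force: 5.0
```

Call:
{"fn": "drive_tool", "kwargs": {
  "motion": [
    [[-0.83, -1.07, 0], [0, 0, 0], -1],
    [[-0.64, -1.2, 0], [0, 0, 0], -1],
    [[-0.44, -1.29, 0], [0, 0, 0], -1],
    [[-0.21, -1.33, 0], [0, 0, 0], -1],
    [[0, -1.36, 0], [0, 0, 0], -1],
    [[0.23, -1.34, 0], [0, 0, 0], -1],
    [[0.45, -1.28, 0], [0, 0, 0], -1],
    [[0.46, -0.89, 0], [0, 0, 0], -1],
    [[0, 0, 0], [0, 0, 0], -1]
  ]
}}

```text
time: 4.15
position: [0.4759, 0.2056, 0.1798]
tool_rot: [-3.076, -0.629, 0.001]
ft_force: [-1.4, 1.2, -1.5]
grip_width: 0.18
grip_force: 5.0
```

Call:
{"fn": "drive_tool", "kwargs": {
  "motion": [
    [[0, 0, 0], [0, 0, 0], 0],
    [[0, 0, 0], [0, 0, 0], 0],
    [[0, 0, -4], [0, 0, 0], 0],
    [[0, 0, -4], [0, 0, 0], 0],
    [[-2.3, 4.8, -3], [0, 0, -7], 0]
  ]
}}

```text
time: 4.78
position: [0.4741, 0.1551, 0.2921]
tool_rot: [-3.029, -0.826, -0.006]
ft_force: [1.4, -2.7, 0.5]
grip_width: 0.493
grip_force: 0.0
```

```bash
cat >> h.py <<'E'
def go(p,M,n=1):
    st=ctrl.get_state();A=R.from_rotvec(st["tool_rot"]).as_matrix()
    r=R.from_matrix(A.T@M).as_rotvec(degrees=True)
    q=A.T@(np.array(p)-st["position"])*100
    # rows turning evenly: shift expressed in the axes as they stand at each row
    w=r/n;S=(A@q)/n
    print("rot/row",np.round(w,2))
    for i in range(n):
        Ai=A@R.from_rotvec(w*i,degrees=True).as_matrix();print(np.round(Ai.T@S,2).tolist())
def rackR(psi,s=1):
    c,sn=np.cos(psi),np.sin(psi);x=np.array([c*np.cos(np.pi/6),sn*np.cos(np.pi/6),.5]);z=np.array([-.5*c,-.5*sn,np.cos(np.pi/6)])
    return np.column_stack([np.cross(x,-z),x,-z])  # tool y=rack x, tool z=-rack z
E
python3 -c "
from h import *
print(ctrl.get_state()['joint_positions'])
go([.45,-.19,.28],rackR(np.radians(-10)),9)"
```

```text
[ 0.47100815  0.03541096 -0.84745528  1.79474573  0.02574621  1.31965567
 -1.42074474]
rot/row [-3.12  1.41 -5.38]
[-2.18, 3.17, 0.12]
[-2.47, 2.94, 0.23]
[-2.74, 2.68, 0.32]
[-2.99, 2.39, 0.39]
[-3.21, 2.08, 0.43]
[-3.4, 1.74, 0.46]
[-3.56, 1.39, 0.46]
[-3.68, 1.03, 0.43]
[-3.77, 0.66, 0.39]
```

Call:
{"fn": "drive_tool", "kwargs": {
  "motion": [
    [[-2.2, 3.2, 0.1], [-3.1, 1.4, -5.4], 0],
    [[-2.5, 2.9, 0.2], [-3.1, 1.4, -5.4], 0],
    [[-2.7, 2.7, 0.3], [-3.1, 1.4, -5.4], 0],
    [[-3, 2.4, 0.4], [-3.1, 1.4, -5.4], 0],
    [[-3.2, 2.1, 0.4], [-3.1, 1.4, -5.4], 0],
    [[-3.4, 1.7, 0.5], [-3.1, 1.4, -5.4], 0],
    [[-3.6, 1.4, 0.5], [-3.1, 1.4, -5.4], 0.3],
    [[-3.7, 1, 0.4], [-3.1, 1.4, -5.4], 0.3],
    [[-3.8, 0.7, 0.4], [-3.1, 1.4, -5.4], 0.3],
    [[0, 0, 0], [0, 0, 0], 0.3],
    [[0, 0, 0], [0, 0, 0], 0.3]
  ]
}}

```text
time: 6.15
position: [0.4537, -0.196, 0.2772]
tool_rot: [2.082, 1.735, 0.45]
ft_force: [0.6, -0.8, 0.1]
grip_width: 0.652
grip_force: 0.0
```

Run:
```python
from h import *
import pickle
st=ctrl.get_state();im=ctrl.get_image("wrist");tp=ctrl.get_image("top")
pickle.dump((st,im),open("w2.pkl","wb"))
print(st["position"],st["tool_rot"],st["joint_positions"])
a=cv2.resize(im[:,:,::-1],(800,600),interpolation=cv2.INTER_CUBIC)
cv2.imwrite("pics/w2.png",a)
```

```text
[ 0.4536842  -0.19602482  0.27722957] [2.08215944 1.7346657  0.4499777 ] [ 0.45901207 -0.2938996  -0.03043511  2.18055113 -0.18102877  0.76259282
  0.34572194]
```

View pics/w2.png

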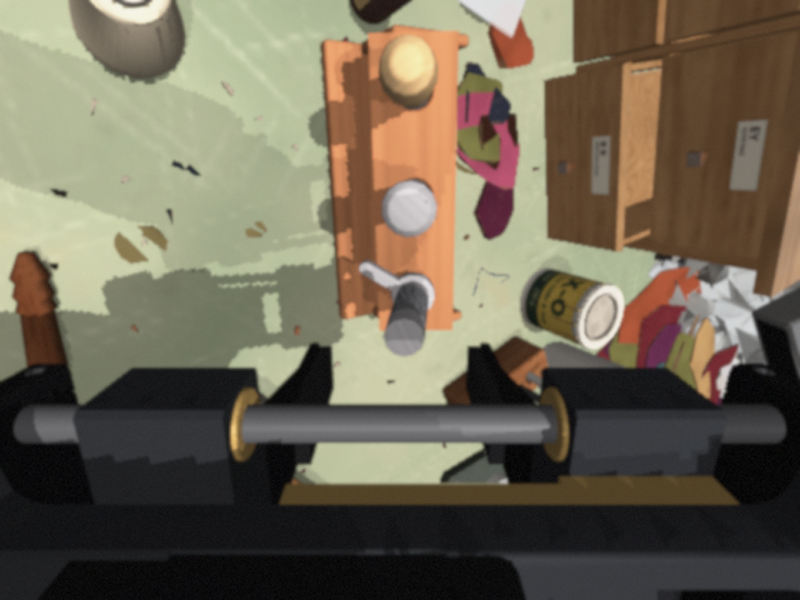

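Wrist view (×10/7): slot punch head at (404,335), arm tip at (369,271), arm toward the rack's left-front; round head (409,208), haft (409,64).

Run:
```python
from h import *
import pickle
np.set_printoptions(precision=4,suppress=True)
st,im=pickle.load(open("w2.pkl","rb"));W=cam("wrist",st);k=.7
T=cam("top");S=cam("side")
f=lambda x,y:(300+(x-400)/3.571,165+y/3.571)
g=lambda x,y:(250+(x-400)/3.571,130+(y-300)/3.571)
P={}
for n,a,b,w in[("haft",(489,185),(590,443),(409,64)),("round",(602,195),(660,398),(409,208)),("slot",(720,230),(743,345),(404,335)),("arm",(662,215),(697,455),(369,271))]:
    P[n],e=tri(ray(T,*f(*a)),ray(S,*g(*b)),ray(W,w[0]*k,w[1]*k));print(n,P[n],np.array(e))
L=dict(haft=.144,round=.135,slot=.150)
for psi in map(np.radians,(-8.,-10,-12)):
    Q=rackR(psi);z=-Q[:,2]
    F={n:P[n]-L[n]*z for n in L}
    d=F["haft"]-F["slot"];print(np.degrees(psi),F["slot"],F["round"],"row az",np.degrees(np.arctan2(d[1],d[0]))-90,d)
    X=Q[:,1];Y=np.cross(z,X);ax=F["slot"]+.064*z
    v=P["arm"]-ax; u=onpl(W,369*k,271*k,ax,z)-ax
    print("arm ang tri",np.degrees(np.arctan2(v@Y,v@X)),np.hypot(v@X,v@Y),v@z,"plane",np.degrees(np.arctan2(u@Y,u@X)),np.linalg.norm(u))
    TP=F["slot"]+.166*z;print("TCP",TP,"hover",TP+.06*z)
```

```text
haft [ 0.5501 -0.084   0.149 ] [1.9257 1.661  2.6685]
round [ 0.542  -0.1554  0.1449] [0.6286 1.5777 1.1714]
slot [ 0.5188 -0.224   0.1567] [0.1904 1.5577 1.7059]
arm [ 0.5397 -0.2084  0.0719] [1.0049 1.1637 1.8652]
-8.0 [ 0.593  -0.2345  0.0268] [ 0.6088 -0.1648  0.028 ] row az -11.428061520927457 [ 0.0284  0.1404 -0.0025]
arm ang tri 145.01994842233557 0.032084665924823605 0.0033185747150065795 plane 145.929815384308 0.030014133695508403
TCP [ 0.5108 -0.2229  0.1705] hover [ 0.4811 -0.2187  0.2225]
-10.0 [ 0.5926 -0.2371  0.0268] [ 0.6084 -0.1671  0.028 ] row az -11.426288568914984 [ 0.0284  0.1405 -0.0025]
arm ang tri 144.67594279980915 0.032913991578114005 0.0036452003034350665 plane 145.47874681370237 0.03083756464194538
TCP [ 0.5109 -0.2226  0.1705] hover [ 0.4813 -0.2174  0.2225]
-12.000000000000002 [ 0.5921 -0.2396  0.0268] [ 0.608  -0.1694  0.028 ] row az -11.425977433188166 [ 0.0284  0.1406 -0.0025]
arm ang tri 144.39955791559953 0.03374630933501113 0.003982742785854964 plane 145.09208295421143 0.031669309715753324
TCP [ 0.5109 -0.2224  0.1705] hover [ 0.4816 -0.2161  0.2225]
```

```bash
python3 -c "
from h import *
go([.4815,-.2167,.2225],rackR(np.radians(-11)),2)"
```

```text
rot/row [-0.32 -0.05  0.35]
[-0.79, -0.0, 3.15]
[-0.79, -0.02, 3.15]
```

Call:
{"fn": "drive_tool", "kwargs": {
  "motion": [
    [[-0.8, 0, 3.1], [-0.3, 0, 0.3], 0.3],
    [[-0.8, 0, 3.1], [-0.3, 0, 0.3], 0.3],
    [[0, 0, 2], [0, 0, 0], 0.3],
    [[0, 0, 2], [0, 0, 0], 0.3],
    [[0, 0, 2], [0, 0, 0], 0.3],
    [[0, 0, 0], [0, 0, 0], 0.3]
  ]
}}

```text
time: 7.0
position: [0.5102, -0.2221, 0.1697]
tool_rot: [2.085, 1.723, 0.46]
ft_force: [-0.9, 0.1, 0.5]
grip_width: 0.645
grip_force: 0.0
```

Run:
```python
from h import *
import pickle
st=ctrl.get_state();im=ctrl.get_image("wrist")
pickle.dump((st,im),open("w3.pkl","wb"))
print(st["position"],st["tool_rot"],st["joint_positions"],st["ft_force"])
cv2.imwrite("pics/w3.png",cv2.resize(im[:,:,::-1],(800,600),interpolation=cv2.INTER_CUBIC))
```

```text
[ 0.51015455 -0.22209965  0.16966096] [2.08527371 1.72312879 0.46024302] [ 0.42933421 -0.02674129 -0.00280765  2.19324541 -0.25855696  0.48151635
  0.43633991] [-0.86327985  0.11591493  0.47591695]
```

View pics/w3.png

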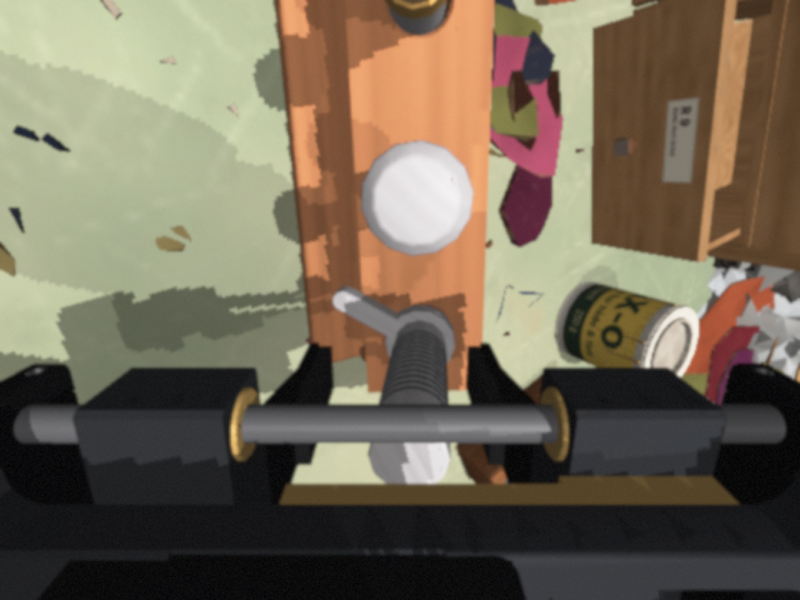

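Wrist close up (×10/7): finger tips' middle at column 400, shank near 417, head at (410,462), collar (420,332), arm tip (343,298); the punch sits a few mm toward tool +y.

Run:
```python
from h import *
np.set_printoptions(precision=4,suppress=True)
c=ctrl.calibration("wrist");T=c["tool_from_camera"];C=(c["K"],T[:3,:3],T[:3,3])
for n,u,v,z in[("head",410,452,.016),("shank z96",416,380,.070),("collar top",420,330,.097),("arm end",343,299,.102)]:
    print(n,onz(C,u*.7,v*.7,z))
```

```text
head [-0.0008  0.0029  0.016 ]
shank z96 [-0.0062  0.0069  0.07  ]
collar top [0.0058 0.0096 0.097 ]
arm end [ 0.0197 -0.0272  0.102 ]
```

Call:
{"fn": "drive_tool", "kwargs": {
  "motion": [
    [[0.1, 0.25, 0], [-3, 0, 0], 0.3],
    [[0, 0, 0], [0, 0, 0], -1],
    [[0, 0, 0], [0, 0, 0], -1],
    [[0, 0, 0], [0, 0, 0], -1],
    [[0, 0, 0], [0, 0, 0], -1],
    [[0, 0, 0], [0, 0, 0], -1]
  ],
  "force": 8
}}

```text
time: 7.8
position: [0.5129, -0.223, 0.1727]
tool_rot: [2.047, 1.689, 0.501]
ft_force: [1.8, 0.7, 0.6]
grip_width: 0.278
grip_force: 7.9
```

Call:
{"fn": "drive_tool", "kwargs": {
  "motion": [
    [[0, 0, 0], [0, 0, 0], -1],
    [[0, 0.03, -0.7], [0, 0, 0], -1],
    [[0, 0.04, -1.3], [0, 0, 0], -1]
  ],
  "force": 40
}}

```text
time: 8.18
position: [0.5027, -0.2209, 0.1894]
tool_rot: [2.047, 1.689, 0.501]
ft_force: [4.8, -0.4, -3.2]
grip_width: 0.268
grip_force: 39.9
```

Call:
{"fn": "drive_tool", "kwargs": {
  "motion": [
    [[0, 0.04, -1.3], [0, 0, 0], -1],
    [[0, 0.04, -1.3], [0, 0, 0], -1],
    [[0, 0.04, -1.3], [0, 0, 0], -1],
    [[0, 0.04, -1.3], [0, 0, 0], -1],
    [[0, 0, 0], [0, 0, 0], -1]
  ]
}}

```text
time: 8.8
position: [0.4759, -0.2162, 0.2354]
tool_rot: [2.046, 1.687, 0.501]
ft_force: [-0.5, -0.4, -3.6]
grip_width: 0.269
grip_force: 39.9
```

```bash
python3 -c "
from h import *
st=ctrl.get_state();print(st['joint_positions'],st['ft_force'])
go([.49,-.2,.31],R.from_rotvec([0,0,np.radians(-10)]).as_matrix()@np.array([[0,1,0],[1,0,0],[0,0,-1.]]),5)"
```

```text
[ 0.45478226 -0.21124478  0.00297478  2.22712511 -0.26411373  0.58086117
  0.44718561] [-0.48126846 -0.43926276 -3.55951928]
rot/row [ 6.62  0.05 -0.19]
[0.37, 1.0, -1.13]
[0.37, 0.86, -1.24]
[0.37, 0.71, -1.33]
[0.37, 0.56, -1.4]
[0.37, 0.39, -1.46]
```

Call:
{"fn": "drive_tool", "kwargs": {
  "motion": [
    [[0, 0, -3], [0, 0, 0], -1],
    [[0.4, 1, -1.1], [6.6, 0, -0.2], -1],
    [[0.4, 0.9, -1.2], [6.6, 0, -0.2], -1],
    [[0.4, 0.7, -1.3], [6.6, 0, -0.2], -1],
    [[0.4, 0.6, -1.4], [6.6, 0, -0.2], -1],
    [[0.4, 0.4, -1.5], [6.6, 0, -0.2], -1],
    [[0, 0, 0], [0, 0, 0], -1]
  ]
}}

```text
time: 9.68
position: [0.478, -0.195, 0.3336]
tool_rot: [2.402, 2.019, -0.002]
ft_force: [0.2, -0.5, -3.7]
grip_width: 0.266
grip_force: 39.9
```

Run:
```python
from h import *
import pickle
np.set_printoptions(precision=4,suppress=True)
st=ctrl.get_state();im=ctrl.get_image("wrist");s=ctrl.get_image("side");t=ctrl.get_image("top")
pickle.dump((st,im,s,t),open("w4.pkl","wb"))
print(st["position"],st["tool_rot"],st["joint_positions"],st["ft_force"])
C=cam("side");p=st["position"];u,v=map(int,proj(C,p-[0,0,.08]))
sc=s[v-50:v+50,u-66:u+67,::-1];wc=im[180:400,180:400,::-1]
cv2.imwrite("pics/w4.png",np.hstack([cv2.resize(wc,(400,400),interpolation=cv2.INTER_CUBIC),cv2.resize(sc,(400,400*100//133),interpolation=cv2.INTER_CUBIC) if 0 else cv2.copyMakeBorder(cv2.resize(sc,(400,300),interpolation=cv2.INTER_CUBIC),0,100,0,0,cv2.BORDER_CONSTANT)]))
print(u,v)
```

```text
[ 0.478  -0.195   0.3336] [ 2.402   2.0193 -0.0019] [ 0.4669  0.0233 -0.1348  1.7133  0.0061  1.4028  0.1585] [ 0.1777 -0.4611 -3.727 ]
358 114
```

View pics/w4.png

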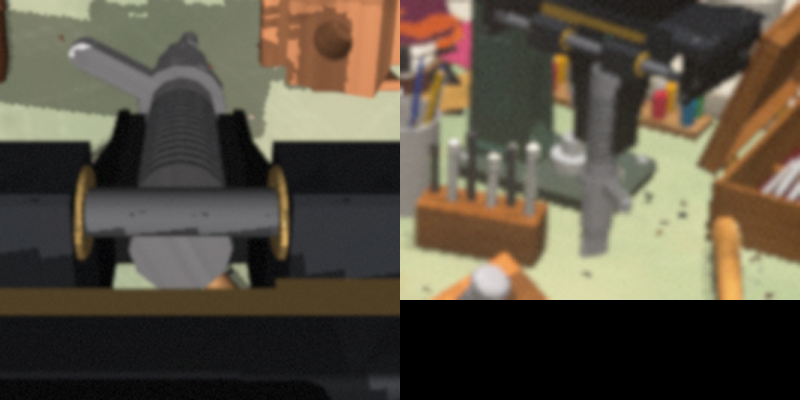

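Wrist crop: head centre at px (280,317), arm tip (223,207), blade foot about (284,201); side crop shows the punch hanging nearly upright, foot at side px (356,146).

Run:
```python
from h import *
import pickle
np.set_printoptions(precision=4,suppress=True)
st,im,s,t=pickle.load(open("w4.pkl","rb"))
c=ctrl.calibration("wrist");T=c["tool_from_camera"];C=(c["K"],T[:3,:3],T[:3,3])
w=lambda x,y:(180+x/1.818,180+y/1.818)
for n,p,z in[("head",(182,252),.016),("collar top L",(140,103),.097),("collar top R",(224,103),.097),("collar far?",(184,66),.097),("arm end",(78,50),.102),("arm mid base",(143,88),.098),("foot far",(190,36),.166)]:
    print(n,onz(C,*w(*p),z))
S=cam("side");g=lambda x,y:(358-66+(x-400)/3.0075,114-50+y/3)
M=R.from_rotvec(st["tool_rot"]).as_matrix();P=st["position"]
for z in(.03,.06,.09,.13,.166): print("axis side px crop",z,[(a-o)*3.0 for a,o in zip(proj(S,P+M@[0,0,z]),(292,64))])
```

```text
head [-0.0019  0.0007  0.016 ]
collar top L [ 0.0015 -0.015   0.097 ]
collar top R [0.0016 0.0167 0.097 ]
collar far? [0.0163 0.0016 0.097 ]
arm end [ 0.0209 -0.0382  0.102 ]
arm mid base [ 0.0072 -0.0138  0.098 ]
foot far [0.0081 0.0049 0.166 ]
axis side px crop 0.03 [np.float64(204.52101285333055), np.float64(86.98552527649952)]
axis side px crop 0.06 [np.float64(201.48818974946278), np.float64(125.71822749335277)]
axis side px crop 0.09 [np.float64(198.54957775138348), np.float64(163.24774357601373)]
axis side px crop 0.13 [np.float64(194.77054559782965), np.float64(211.5104091053152)]
axis side px crop 0.166 [np.float64(191.49817627651373), np.float64(253.30239700743044)]
```

```bash
python3 -c "
from h import *
M=R.from_rotvec([0,0,np.radians(101.4)]).as_matrix()@np.diag([1,-1,-1.])
go([.587,.159,.31],M,9)"
```

```text
rot/row [-0.01  0.02 -2.38]
[4.1, 0.54, 0.23]
[4.07, 0.71, 0.23]
[4.04, 0.88, 0.24]
[4.0, 1.05, 0.24]
[3.95, 1.21, 0.24]
[3.9, 1.37, 0.24]
[3.84, 1.53, 0.24]
[3.77, 1.69, 0.24]
[3.69, 1.85, 0.25]
```

Call:
{"fn": "drive_tool", "kwargs": {
  "motion": [
    [[4.1, 0.5, 0], [0, 0, -2.4], -1],
    [[4.1, 0.7, 0], [0, 0, -2.4], -1],
    [[4, 0.9, 0], [0, 0, -2.4], -1],
    [[4, 1, 0], [0, 0, -2.4], -1],
    [[3.9, 1.2, 0.3], [0, 0, -2.4], -1],
    [[3.9, 1.4, 0.4], [0, 0, -2.4], -1],
    [[3.8, 1.5, 0.5], [0, 0, -2.4], -1],
    [[3.8, 1.7, 0.5], [0, 0, -2.4], -1],
    [[3.7, 1.9, 0.5], [0, 0, -2.4], -1],
    [[0, 0, 0], [0, 0, 0], -1],
    [[0, 0, 0], [0, 0, 0], -1]
  ]
}}

```text
time: 11.2
position: [0.5862, 0.1579, 0.3094]
tool_rot: [1.985, 2.432, -0.008]
ft_force: [-0.7, -1.1, -4.1]
grip_width: 0.269
grip_force: 39.9
```

Run:
```python
from h import *
import pickle
np.set_printoptions(precision=4,suppress=True)
st=ctrl.get_state();im=ctrl.get_image("wrist");s=ctrl.get_image("side");t=ctrl.get_image("top")
pickle.dump((st,im,s,t),open("w5.pkl","wb"))
print(st["position"],st["tool_rot"],st["joint_positions"],st["ft_force"])
cv2.imwrite("pics/w5.png",cv2.resize(im[40:340,80:480,::-1],(800,600),interpolation=cv2.INTER_CUBIC))
go([.587,.159,.31],R.from_rotvec([0,0,np.radians(101.4)]).as_matrix()@np.diag([1,-1,-1.]),1)
```

```text
[0.5862 0.1579 0.3094] [ 1.9854  2.4322 -0.008 ] [ 0.0647  0.2541 -0.4491  1.5238  0.1154  1.3926 -0.1911] [-0.7443 -1.1496 -4.0899]
rot/row [-0.11  0.26  0.05]
[0.17, 0.07, 0.01]
```

View pics/w5.png

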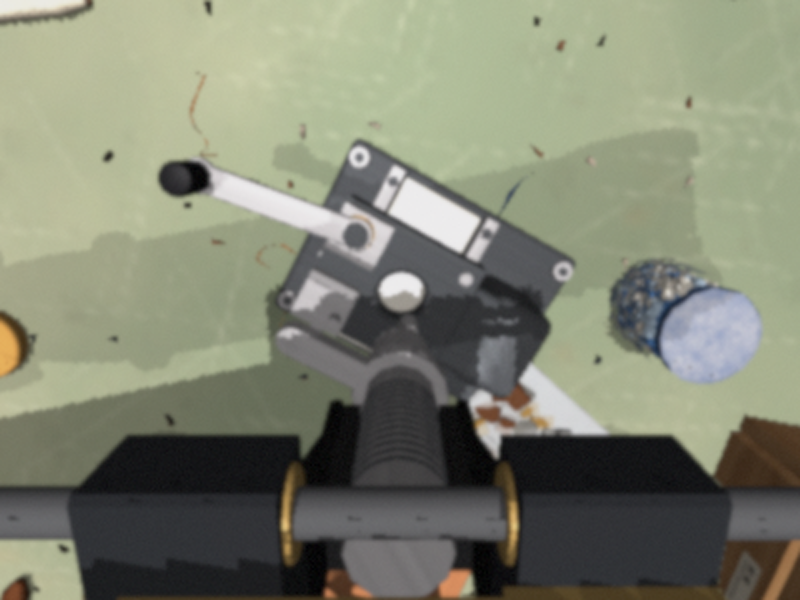

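Wrist crop (×2, origin (80,40)): bore (401,293), pivot (356,236), base bolts (360,156), (563,271), (288,298); arm from (365,372) to its end (284,338).

Run:
```python
from h import *
import pickle
np.set_printoptions(precision=4,suppress=True)
st,im,s,t=pickle.load(open("w5.pkl","rb"))
W=cam("wrist",st);w=lambda x,y:(80+x/2,40+y/2)
q={}
for n,p,z in[("bore",(401,293),.082),("piv",(356,236),.106),("b1",(360,156),.01),("b2",(563,271),.01),("b3",(288,298),.01),("s1",(466,280),.083),("armend",(283,339),.3094-.102),("armbase",(358,373),.3094-.102),("cL",(366,372),.212),("cR",(447,374),.212),("knob",(184,179),.133),("foot",(403,316),.1434)]:
    q[n]=onz(W,*w(*p),z);print(n,q[n])
az=lambda a,b:np.degrees(np.arctan2(*(q[b]-q[a])[1::-1]))
print("b2b1",az("b2","b1"),"b3b1",az("b3","b1"),"bore-piv",az("bore","piv"),"arm",az("armbase","armend"))
M=R.from_rotvec(st["tool_rot"]).as_matrix();ax=st["position"]+M@[0,.0009,.166];print("axis foot",ax,"tool z",M[:,2])
d=q["armend"]-(st["position"]+M@[0,.0009,.102]);print("arm az from axis",np.degrees(np.arctan2(d[1],d[0])),np.linalg.norm(d))
print("bore in tool cm",M.T@(q["bore"]-ax)*100, "knob az",az("piv","knob"))
```

```text
bore [0.586  0.1626 0.082 ]
piv [0.5572 0.1921 0.106 ]
b1 [0.5464 0.227  0.01  ]
b2 [0.6923 0.1819 0.01  ]
b3 [0.5154 0.1266 0.01  ]
s1 [0.6192 0.177  0.083 ]
armend [0.5435 0.1685 0.2074]
armbase [0.5709 0.1614 0.2074]
cL [0.5735 0.1641 0.212 ]
cR [0.6006 0.169  0.212 ]
knob [0.4804 0.2057 0.133 ]
foot [0.586  0.167  0.1434]
b2b1 162.81532510783907 b3b1 72.80280470328694 bore-piv 134.24964120689302 arm 165.4855934101628
axis foot [0.5868 0.1572 0.1434] tool z [-0.0017 -0.0052 -1.    ]
arm az from axis 165.84292234043195 0.044703711366196226
bore in tool cm [0.5668 0.0497 6.1364] knob az 169.98319633351178
```

```bash
python3 -c "
from h import *
go([.5856,.1595,.264],R.from_rotvec([0,0,np.radians(98.9)]).as_matrix()@np.diag([1,-1,-1.]),3)"
```

```text
rot/row [-0.03  0.09  0.85]
[0.09, -0.02, 1.54]
[0.09, -0.02, 1.54]
[0.08, -0.02, 1.54]
```

Call:
{"fn": "drive_tool", "kwargs": {
  "motion": [
    [[0.09, -0.02, 1.5], [0, 0.1, 0.9], -1],
    [[0.09, -0.02, 1.5], [0, 0.1, 0.9], -1],
    [[0.08, -0.02, 1.5], [0, 0.1, 0.9], -1],
    [[0, 0, 0], [0, 0, 0], -1],
    [[0, 0, 0], [0, 0, 0], -1]
  ]
}}

```text
time: 11.98
position: [0.5857, 0.1615, 0.2651]
tool_rot: [-2.04, -2.385, 0.001]
ft_force: [-0.6, -0.9, -3.2]
grip_width: 0.266
grip_force: 39.9
```

```bash
python3 -c "
from h import *
go([.5856,.1595,.248],R.from_rotvec([0,0,np.radians(98.8)]).as_matrix()@np.diag([1,-1,-1.]),2)
im=ctrl.get_image('wrist')
cv2.imwrite('pics/w6.png',cv2.resize(im[80:260,150:390,::-1],(800,600),interpolation=cv2.INTER_CUBIC))"
```

```text
rot/row [-0.06 -0.05  0.05]
[-0.1, -0.02, 0.85]
[-0.1, -0.02, 0.85]
```

View pics/w6.png

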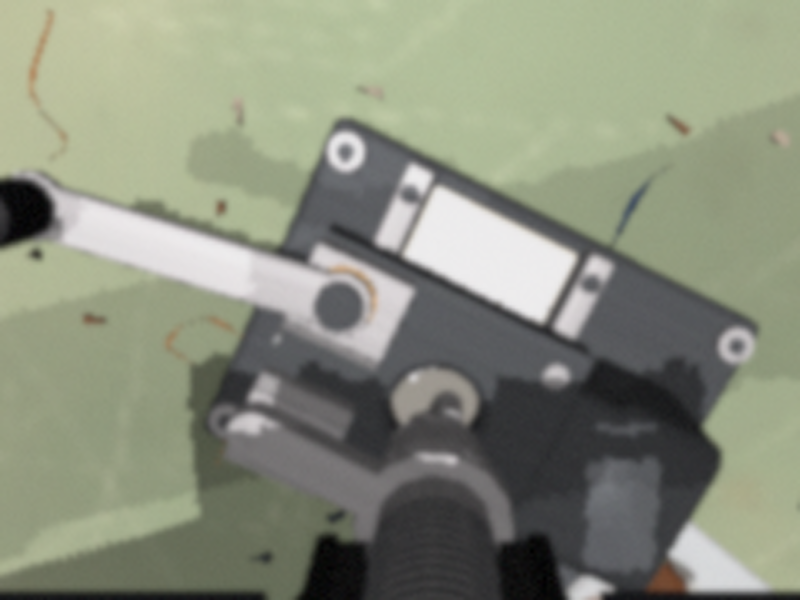

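Wrist crop (×3.33, origin (150,80)): bore rim from column 390 to 480, top at row 367; collar 360–513; blade tip at (447,395); arm end (247,437), in line with the fork.

Run:
```python
from h import *
np.set_printoptions(precision=4,suppress=True)
st=ctrl.get_state();W=cam("wrist",st);w=lambda x,y:(150+x*.3,80+y*.3)
M=R.from_rotvec(st["tool_rot"]).as_matrix();P=st["position"]
t=lambda n,x,y,z:print(n,(M.T@(onz(W,*w(x,y),z)-P)*1e3).round(1))
t("boreL",390,402,.082);t("boreR",480,402,.082);t("boreTop",435,367,.082)
t("collL",360,510,P[2]-.097);t("collR",513,510,P[2]-.097)
t("bladetip",447,392,P[2]-.166);t("armend",247,437,P[2]-.102)
t("piv",339,305,.106)
q={n:onz(W,*w(*p),z) for n,p,z in[("a",(345,151),.01),("b",(736,345),.01),("e",(247,437),P[2]-.102),("pv",(339,305),.106)]}
az=lambda d:np.degrees(np.arctan2(d[1],d[0]))
print("guide -x az",az(q["a"]-q["b"]),"arm az",az(q["e"]-(P+M@[0,.0009,.102])))
y=np.radians(az(q["a"]-q["b"])-180);c,s=np.cos(y),np.sin(y)
b=q["pv"][:2]-np.array([[c,-s],[s,c]])@[-.038,.022];print("bore from pivot tool",M.T@(np.r_[b,.082]-P)*1e3)
```

```text
boreL [  2.2 -11.7 183.5]
boreR [  2.2  14.3 183.5]
boreTop [ 12.6   1.3 183.5]
collL [  4.1 -14.4  97. ]
collR [ 4.2 17.  97. ]
bladetip [ 10.    4.4 166. ]
armend [ 18.2 -37.7 102.1]
piv [ 34.9 -23.4 159.6]
guide -x az 163.06658853299595 arm az 163.62433515609695
bore from pivot tool [ -1.4758   1.2125 183.4811]
```

Call:
{"fn": "drive_tool", "kwargs": {
  "motion": [
    [[-0.12, 0, 0.6], [0, 0, 0.3], -1],
    [[0, 0, 0.6], [0, 0, 0.2], -1],
    [[0, 0, 0.6], [0, 0, 0], -1],
    [[0, 0, 0.4], [0, 0, 0], -1],
    [[0, 0, 0], [0, 0, 0], -1]
  ]
}}

```text
time: 12.65
position: [0.5854, 0.1602, 0.2424]
tool_rot: [-2.051, -2.376, 0.002]
ft_force: [-0.9, 0.1, -3.6]
grip_width: 0.268
grip_force: 39.9
```

Call:
{"fn": "drive_tool", "kwargs": {
  "motion": [
    [[0, 0, 0.6], [0, 0, 0], -1],
    [[0, 0, 0.6], [0, 0, 0], -1],
    [[0, 0, 0.6], [0, 0, 0], -1],
    [[0, 0, 0], [0, 0, 0], -1]
  ]
}}

```text
time: 13.15
position: [0.5852, 0.1601, 0.2241]
tool_rot: [-2.05, -2.375, 0.003]
ft_force: [-0.6, -0.1, -4.2]
grip_width: 0.267
grip_force: 39.9
```

Call:
{"fn": "drive_tool", "kwargs": {
  "motion": [
    [[0, 0, 0.5], [0, 0, 0], -1],
    [[0, 0, 0.5], [0, 0, 0], -1],
    [[0, 0, 0.5], [0, 0, 0], -1],
    [[0, 0, 0], [0, 0, 0], -1]
  ]
}}

```text
time: 13.65
position: [0.5856, 0.1598, 0.2093]
tool_rot: [-2.051, -2.376, 0.002]
ft_force: [0.7, -1.8, -4.7]
grip_width: 0.266
grip_force: 39.9
```

Call:
{"fn": "drive_tool", "kwargs": {
  "motion": [
    [[0, 0, 0.4], [0, 0, 0], -1],
    [[0, 0, 0.4], [0, 0, 0], -1],
    [[0, 0, 0.3], [0, 0, 0], -1],
    [[0, 0, 0], [0, 0, 0], -1]
  ]
}}

```text
time: 14.15
position: [0.5856, 0.1599, 0.1985]
tool_rot: [-2.051, -2.376, 0.002]
ft_force: [2.0, -2.5, -5.7]
grip_width: 0.266
grip_force: 39.9
```

Call:
{"fn": "drive_tool", "kwargs": {
  "motion": [
    [[0, 0, 0.3], [0, 0, 0], -1],
    [[0, 0, 0.2], [0, 0, 0], -1],
    [[0, 0, 0], [0, 0, 0], -1]
  ]
}}

```text
time: 14.52
position: [0.5856, 0.16, 0.1939]
tool_rot: [-2.051, -2.376, 0.001]
ft_force: [2.1, -3.3, -3.1]
grip_width: 0.266
grip_force: 39.9
```

Call:
{"fn": "drive_tool", "kwargs": {
  "motion": [
    [[0, 0, 0.2], [0, 0, 0], -1],
    [[0, 0, 0.15], [0, 0, 0], -1],
    [[0, 0, 0], [0, 0, 0], -1]
  ]
}}

```text
time: 14.9
position: [0.5859, 0.1599, 0.1927]
tool_rot: [-2.052, -2.377, 0.001]
ft_force: [-1.4, -4.6, 9.5]
grip_width: 0.267
grip_force: 40.0
```

Call:
{"fn": "drive_tool", "kwargs": {
  "motion": [
    [[0, 0, -0.15], [0, 0, 0], -1],
    [[0, 0, 0], [0, 0, 0], -0.2],
    [[0, 0, 0], [0, 0, 0], -0.2],
    [[0, 0, 0], [0, 0, 0], -0.2],
    [[0, 0, -2], [0, 0, 0], -0.2],
    [[0, 0, -4], [0, 0, 0], -0.2],
    [[0, 0, -5], [0, 0, 0], -0.2],
    [[0, 0, 0], [0, 0, 0], 0]
  ]
}}

```text
time: 15.9
position: [0.5878, 0.1615, 0.3086]
tool_rot: [2.05, 2.376, 0.013]
ft_force: [0.5, -0.4, -0.3]
grip_width: 0.451
grip_force: 0.0
```

Run:
```python
from h import *
import pickle
st=ctrl.get_state();im=ctrl.get_image("wrist");s=ctrl.get_image("side")
pickle.dump((st,im,s),open("w7.pkl","wb"))
print(st["position"],st["tool_rot"],st["ft_force"],st["joint_positions"])
a=cv2.resize(im[120:320,140:400,::-1],(400,308),interpolation=cv2.INTER_CUBIC)
b=cv2.resize(s[175:308,140:313,::-1],(400,308),interpolation=cv2.INTER_CUBIC)
cv2.imwrite("pics/w7.png",np.hstack([a,b]))
S=cam("side")
M=R.from_euler("z",-17,degrees=True).as_matrix();o=np.array([.5865,.1597,0])
f=lambda p:[((q-c)*400/w).round() for q,c,w in zip(proj(S,o+M@np.array(p)),(140,175),(173,173))]
for p in[(0,0,.174),(-.046,0,.093),(-.046,0,.083),(0,0,.093)]:print(p,f(p))
```

```text
[0.58780895 0.16150592 0.30859348] [2.05040368 2.37609332 0.01297333] [ 0.49353721 -0.44365545 -0.33945534] [ 0.0610717   0.25204454 -0.44606856  1.52746997  0.10868933  1.37815747
 -0.24568285]
(0, 0, 0.174) [np.float64(186.0), np.float64(88.0)]
(-0.046, 0, 0.093) [np.float64(226.0), np.float64(190.0)]
(-0.046, 0, 0.083) [np.float64(226.0), np.float64(198.0)]
(0, 0, 0.093) [np.float64(194.0), np.float64(162.0)]
```

View pics/w7.png

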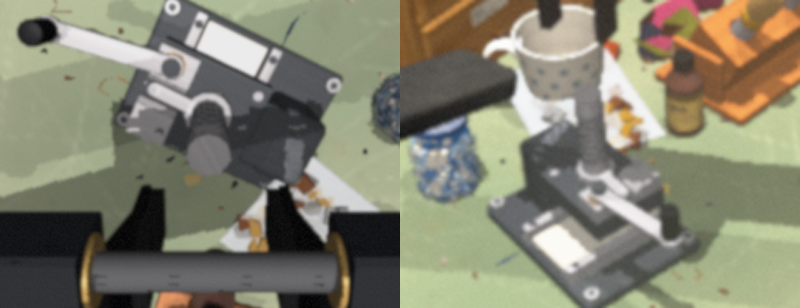

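Both views show the punch upright and home, its arm down in the fork, head at side crop (588,84) against the (586,88) predicted. Now to the knob.

```bash
python3 -c "
from h import *
go([.476,.206,.30],R.from_rotvec([0,0,np.radians(23)]).as_matrix()@np.diag([1,-1,-1.]),8)"
```

```text
rot/row [-0.01 -0.01  9.43]
[0.76, -1.28, 0.04]
[0.54, -1.38, 0.04]
[0.31, -1.46, 0.04]
[0.07, -1.49, 0.04]
[-0.18, -1.48, 0.04]
[-0.42, -1.43, 0.04]
[-0.64, -1.34, 0.04]
[-0.86, -1.22, 0.04]
```

Call:
{"fn": "drive_tool", "kwargs": {
  "motion": [
    [[0.8, -1.3, 0], [0, 0, 9.4], 0],
    [[0.5, -1.4, 0], [0, 0, 9.4], 0],
    [[0.3, -1.5, 0], [0, 0, 9.4], 0],
    [[0.1, -1.5, 0], [0, 0, 9.4], 0],
    [[-0.2, -1.5, 0], [0, 0, 9.4], 0],
    [[-0.4, -1.4, 0], [0, 0, 9.4], 0],
    [[-0.6, -1.3, 0], [0, 0, 9.4], 0],
    [[-0.9, -1.2, 0], [0, 0, 9.4], 0],
    [[0, 0, 0], [0, 0, 0], 0],
    [[0, 0, 0], [0, 0, 0], 0]
  ]
}}

```text
time: 17.25
position: [0.4754, 0.2047, 0.3017]
tool_rot: [-3.075, -0.635, 0.005]
ft_force: [0.7, -0.5, 0.5]
grip_width: 0.498
grip_force: 0.0
```

Call:
{"fn": "drive_tool", "kwargs": {
  "motion": [
    [[0.1, -0.1, 5], [0, 0, 0], 0],
    [[0, 0, 5], [0, 0, 0], 0],
    [[0, 0, 1.8], [0, 0, 0], 0],
    [[0, 0, 0], [0, 0, 0], -1],
    [[0, 0, 0], [0, 0, 0], -1],
    [[0, 0, 0], [0, 0, 0], -1],
    [[0, 0, 0], [0, 0, 0], -1]
  ],
  "force": 6
}}

```text
time: 18.12
position: [0.4764, 0.2069, 0.1858]
tool_rot: [-3.076, -0.631, -0.001]
ft_force: [0.8, -0.4, 2.9]
grip_width: 0.182
grip_force: 6.0
```

Call:
{"fn": "drive_tool", "kwargs": {
  "motion": [
    [[-0.46, 0.89, 0], [0, 0, 0], -1],
    [[-0.45, 1.28, 0], [0, 0, 0], -1],
    [[-0.23, 1.34, 0], [0, 0, 0], -1],
    [[0, 1.36, 0], [0, 0, 0], -1],
    [[0.21, 1.33, 0], [0, 0, 0], -1],
    [[0.44, 1.29, 0], [0, 0, 0], -1],
    [[0.64, 1.2, 0], [0, 0, 0], -1],
    [[0.83, 1.07, 0], [0, 0, 0], -1],
    [[0, 0, 0], [0, 0, 0], -1]
  ]
}}

```text
time: 19.25
position: [0.5242, 0.1198, 0.1838]
tool_rot: [-3.077, -0.629, 0.002]
ft_force: [0.2, -0.6, 1.2]
grip_width: 0.175
grip_force: 6.0
```

Call:
{"fn": "drive_tool", "kwargs": {
  "motion": [
    [[0.4, 0.42, 0], [0, 0, 0], -1],
    [[0.43, 0.37, 0], [0, 0, 0], -1],
    [[0.2, 0.2, 0], [0, 0, 0], -1],
    [[0, 0, 0], [0, 0, 0], -1]
  ]
}}

```text
time: 19.75
position: [0.5362, 0.1159, 0.1838]
tool_rot: [-3.075, -0.632, 0.003]
ft_force: [-0.8, -0.2, -0.4]
grip_width: 0.182
grip_force: 6.0
```

Call:
{"fn": "drive_tool", "kwargs": {
  "motion": [
    [[0.24, 0.18, 0], [0, 0, 0], -1],
    [[0, 0, 0], [0, 0, 0], -1]
  ]
}}

```text
time: 20.0
position: [0.537, 0.116, 0.1836]
tool_rot: [-3.074, -0.632, 0.011]
ft_force: [-6.2, 0.6, 3.7]
grip_width: 0.182
grip_force: 6.0
```

Call:
{"fn": "drive_tool", "kwargs": {
  "motion": [
    [[0, 0, 0], [0, 0, 0], -0.2],
    [[0, 0, 0], [0, 0, 0], -0.2],
    [[0, 0, 0], [0, 0, 0], -0.2],
    [[0, 0, -4], [0, 0, 0], -0.2],
    [[0, 0, -5], [0, 0, 0], -0.2],
    [[0, 0, -3], [0, 0, 0], 0],
    [[-3, 0, -1], [0, 0, 0], 0],
    [[0, 0, 0], [0, 0, 0], 0]
  ]
}}

```text
time: 21.0
position: [0.5116, 0.1024, 0.3156]
tool_rot: [-3.077, -0.63, -0.001]
ft_force: [0.1, 0.8, -1.1]
grip_width: 0.495
grip_force: 0.0
```

Run:
```python
from h import *
st=ctrl.get_state();im=ctrl.get_image("wrist");s=ctrl.get_image("side")
a=cv2.resize(im[20:220,150:410,::-1],(400,308),interpolation=cv2.INTER_CUBIC)
b=cv2.resize(s[155:308,140:338,::-1],(400,308),interpolation=cv2.INTER_CUBIC)
cv2.imwrite("pics/w8.png",np.hstack([a,b]));print(st["ft_force"])
```

```text
[ 0.13273889  0.78895991 -1.05277452]
```

View pics/w8.png

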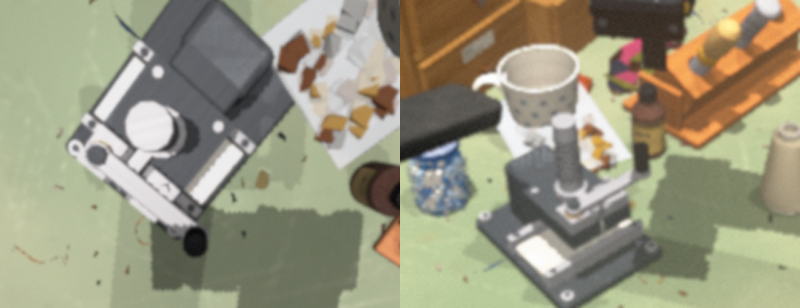

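The punch stands upright, with the keeper shut square across the fork over the arm (wrist crop: knob at (193,241)). The bottle, the cone and the other punches are where they were.

```bash
python3 -c "
from bench import ctrl
print(ctrl.close_job())"
```

```text
the job is handed in; nothing more can be done
None
```

The job is handed in at about 21 s: the slot punch stands in the guide with its arm in the fork, the keeper is shut to its stop over the arm, and the gripper is clear. The last pictures show the other punches still racked and the cone and bottle in place.

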